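Shut and lock a computer's service hatch by its two quarter-turn fasteners

ROBOT

A 7-joint arm with a two-finger parallel gripper is mounted at the origin on the work surface. World frame = base frame: x ahead of the robot, y to its left, z up, the work surface at z = 0. Lengths are in mm, angles in rad, forces in N, time in s.
With the tool pointing down it reaches from about 350 to 775 mm from the base axis. Payload 3.1 kg.
Tool frame: the origin (TCP) lies at the very end of the fingers, on their centre line; the grasp point (between the pads) lies 19 mm behind it; x points along the fingers, y is the direction in which the jaws open and shut, and the axes are right-handed (so a half turn about x gives the same grasp; the last joint's range is limited). The gripper opens to 85 mm and grips with 20 to 120 N. Pads are 22 mm wide; open, the fingers measure 114 mm over their backs; the gripper's body (76 mm by 85 mm) begins 54 mm behind the grasp point. The pads swing forward as they close: fully open they stand 13 mm farther back than shut.
Start: joints at [-1.264, 0.311, 0.014, 1.512, -0.004, 1.319, -0.027], TCP at [187.947, 516.907, 231.304] pointing down, gripper open.
Joint ranges: [-2.7, 2.7], [-0.3, 1.91], [-1.27, 1.3], [0.12, 2.57], [-1.44, 4.58], [0.2, 2.03], [-3.05, 3.05]. Speed limits (rad/s): [2.79, 2.79, 3.14, 3.14, 3.14, 3.14, 3.14].

INTERFACE

Orientations are given as a unit quaternion [x, y, z, w].
In Python, from bench import env gives the robot as it stands.
- The arm moves only by the tool apply_moves, never from a script. Its arguments are lists of equal length, an entry for each row: "fingers": the finger opening in cm, from 0 to 8.54; "dp": the shift along the tool's x, y, z in cm, a list of three; "turn": the turn about the tool's x in degrees. A call has 1 to 8 rows; each row shifts and turns the pose as measured when the row begins, along the tool's axes as they then stand; what a row does not reach is not made up. A row lasts 1/12 s, in which the tool goes at most 41.7 mm and 7.16 degrees, less where a joint would pass 70% of its speed; a pose out of reach is approached as far as the arm can. A call with a gripper value outside its range is refused whole. The fingers move at their own pace and stop on an object; the grip force is fixed at half the most. Time passes only in rows, so rows that do not move let the fingers close. It gives the time, the measured TCP pose, the force and the opening at its end, in the units of the state.
- env.read_state(): the state, without advancing time (a new reading comes with each control period).
- env.camera(name): name is "scene" or "top" or "wrist"; returns a dict with "color" (384x512x3 uint8, blue, green, red), "camera_matrix" (3x3 intrinsics, pixels), "cam_to_world" (4x4, takes a point from camera to world coordinates). Camera axes: x right, y up, looking along -z (the intrinsics and any distortion apply to the point x, -y, -z); pixel columns grow to the right and rows downward; lengths in mm; the calibration is good to about 2 mm. The wrist camera is an equidistant fisheye: a pixel r from the principal point sees the ray r / f radians off the axis. A picture is of the moment at which its call begins. There is no depth.
- env.close_job(): hands the job in, once; it reports no verdict.
The state is a dict: "clock": time; "q": joint angles; "joint_velocities": joint speeds; "tau": joint torques, N m; "eef_pos": TCP position; "orientation": TCP orientation; "contact_force": force on the tool from outside, world axes, zero at the start; "ft_torque": the same for the moment, N m; "grip_width": finger opening in mm.
Only numpy, scipy, OpenCV 4.12 (cv2) and the standard library are available. Lean on these libraries where they do the work, as an engineer would, in place of code of your own. Each camera call takes 0.05 s, during which the arm holds its last target. There are 200 camera calls.

TASK

The service hatch on top of the industrial computer has been left standing open. With the fingertips push it shut, without slamming it, then set the fingertips in the slot of each of its two quarter-turn fasteners and turn it clockwise until it is fully locked, so that both slots point at the hatch's front edge and the hatch stays down. Lift nothing, do not open the hatch any wider, and leave the screwdriver, the parts tray, the yarn and the other small things as they are.

Things in the scene. Friction and masses are not known exactly. Their poses are not given: they have to be found in the camera images.
- unit: fixed industrial computer: putty-grey sheet-metal case, blue sides, 360 (x) x 430 (y) x 140 mm high, two rack handles standing 35 mm out of its front. Origin: centre of its underside, on the bench; x from the front panel to the back, z up. Its flat top is at 140 mm; the hatch opening in it runs from x = -162 to +32 mm and 152 mm to either side of the centre line
- hatch (a joint): opening angle of the hatch, rad; 0 = shut, flush with the case's top (z = 140 mm). Aluminium plate 190 (hinge to front edge) x 300 x 5 mm, 0.66 kg. Hinge line: along the unit's y at x = +30 mm, z = 140 mm; the front edge swings up and back. Stiff friction hinge (1 N m): stays at any angle, never falls; must be pushed down all the way, 5 to 12 N on its upper face
- hatch_edge (a point): middle of the hatch's front edge, on its upper face, 190 mm from the hinge line; x axis runs in the plate from front edge to hinge, y along the edge to the left, z out of the upper face
- fastener_left (a joint): turn of the left (+y of the unit) fastener, rad, growing clockwise seen from above: 0 = unlocked, slot parallel to the front edge; 1.571 = locked, at its stop, slot square to that edge. Friction 0.1 N m, no spring. Its cam, in line with the slot, swings under the case's front rail: it passes only with the hatch fully down, and turned too early it keeps the hatch from shutting
- fastener_right (a joint): the same for the right (-y) fastener, which also locks clockwise
- slot_left (a point): left fastener: dark grey round head, 72 mm across, 5 mm proud of the hatch, with a straight slot through its centre 48 mm long, 28 wide, 13 deep (light grey floor 8 mm below the hatch's face). Point: on the turning axis, level with the head's top, 144 mm from the hinge line, 90 mm left of the hatch's middle. y runs along the slot; orange mark at its cam end (-y): locked when at the green dot
- slot_right (a point): the same point of the right fastener, 180 mm from the left one, 90 mm right of the hatch's centre line
- screwdriver: loose screwdriver, red handle, 150 mm long, lying on the top of the case behind the hatch; origin at the underside of its middle; to be left alone
- parts_tray: loose yellow tray of small screws, 80 x 120 x 22 mm, on the top of the case behind the hatch; origin at the centre of its underside; to be left alone
- cone: loose yarn cone, cream, 172 mm high, 120 mm across its foot, standing on the bench left of the case; origin under its foot; to be left alone
- bobbin_blue: loose flanged bobbin, blue, 90 mm high, 48 mm across, standing on the bench right of the case beside the other bobbin (they swap places); origin under its foot; to be left alone
- bobbin_white: loose flanged bobbin, white, 90 mm high, 48 mm across, standing on the bench right of the case beside the other bobbin (they swap places); origin under its foot; to be left alone
- weight: loose brass weight, 55 mm high, 34 mm across, standing on the top of the case behind the hatch; origin under its foot; to be left alone

How it is judged (in metres and radians):
On the way:
1. the hatch is pushed down flush while both fasteners are still unlocked (value of joint hatch below 0.012 rad and value of joint each of fastener_left, fastener_right below 1 rad), for 0.1 s.
At the end, for the whole second after the job is handed in: the hatch is shut (within 0.012 rad, about 2 mm at its front edge) and both fasteners are turned to within 0.13 rad (7 degrees) of their locked stop and at rest (value of joint hatch below 0.012 rad and value of joint each of fastener_left, fastener_right above 1.44 rad and velocity of joint each of fastener_left, fastener_right below 0.05 rad/s); the robot touches nothing.
It fails at once if the hatch is lifted further open (beyond 1.0 rad) (value of joint hatch above 1 rad).
It fails at once if the hatch is slammed (swings faster than 4 rad/s) (velocity of joint hatch below -4 rad/s).
It fails at once if a bystander is moved more than 20 mm or lifted (distance of any of screwdriver, parts_tray, cone, bobbin_blue, bobbin_white, weight from where it was at the start of the episode above 0.02 m).
It fails at once if a standing bystander is tipped over (angle between any of cone, bobbin_blue, bobbin_white, weight's own z axis and vertical above 0.5 rad).
It also fails if it takes over 64 s, if anything falls off the work surface, if the arm or the gripper's body presses on something with over 40 N, if the wrist force passes 120 N, or if a joint passes its speed limit or range.

## Working session

There is one attempt and no reset: what is moved stays moved. The work goes in short steps, Python scripts to look and compute and a tool call to move; the robot and the scene stay as the last step left them, time stands still between calls to the robot, and variables do not carry over. Pictures are saved under pics/ and viewed, about 8 in all and at most 12, crops included, and the job is handed in when it is done.

Besides the shell and the picture viewer there is one more tool, called after ">>>" as name(argument=value, ...) on one line, values as JSON. apply_moves: Moves the arm, as the interface text tells. Its arguments: {"type":"object","properties":{"fingers":{"type":"array"},"dp":{"type":"array"},"turn":{"type":"array"}},"required":["fingers","dp","turn"]}

```bash
mkdir -p pics; ls
cat > h.py <<'E'
import numpy as np, cv2
from scipy.spatial.transform import Rotation as R
from bench import env
def ray(c,u,v,wrist=False):
    K=np.array(c["camera_matrix"]);T=np.array(c["cam_to_world"])
    x=(u-K[0,2])/K[0,0];y=(v-K[1,2])/K[1,1]
    if wrist:
        r=np.hypot(x,y);s=np.sin(r)/r if r>1e-9 else 1
        d=np.array([x*s,-y*s,-np.cos(r)])
    else: d=np.array([x,-y,-1.])
    return T[:3,3],T[:3,:3]@(d/np.linalg.norm(d))
def onz(c,u,v,z,wrist=False):
    o,d=ray(c,u,v,wrist);return o+d*(z-o[2])/d[2]
def tri(r1,r2):
    (a,d),(b,e)=r1,r2
    s=np.linalg.lstsq(np.c_[d,-e],b-a,rcond=None)[0]
    p,q=a+s[0]*d,b+s[1]*e
    return (p+q)/2,np.linalg.norm(p-q)
E
python3 - <<'E'
from h import *
import pickle
s=env.read_state();print({k:np.round(v,3) for k,v in s.items()})
for n in("scene","top","wrist"):
    c=env.camera(n);cv2.imwrite(f"pics/{n}0.png",c["color"]);pickle.dump(c,open(f"{n}0.pkl","wb"))
    print(n,np.round(c["camera_matrix"],1).tolist(),np.round(c["cam_to_world"],3).tolist())
a=[cv2.imread(f"pics/{n}0.png") for n in("scene","top")]
E
```

```text
pics
{'clock': np.float64(0.0), 'q': array([-1.264,  0.312,  0.014,  1.513, -0.004,  1.319, -0.027]), 'joint_velocities': array([-0.001, -0.001,  0.002, -0.   , -0.001,  0.001,  0.002]), 'tau': array([-1.0000e-03, -3.7992e+01,  1.4600e-01, -2.3059e+01,  1.2000e-02,
        1.4000e-02, -0.0000e+00]), 'eef_pos': array([187.723, 516.179, 230.178]), 'orientation': array([ 0.122,  0.697, -0.124,  0.696]), 'contact_force': array([0.592, 0.051, 0.702]), 'ft_torque': array([-0.04 , -0.039, -0.015]), 'grip_width': np.float64(85.379)}
scene [[372.3, 0.0, 252.3], [0.0, 372.3, 193.2], [0.0, 0.0, 1.0]] [[0.961, 0.169, -0.22, 342.27], [-0.277, 0.554, -0.785, -751.858], [-0.011, 0.815, 0.579, 706.858], [0.0, 0.0, 0.0, 1.0]]
top [[361.2, 0.0, 257.0], [0.0, 361.2, 184.6], [0.0, 0.0, 1.0]] [[-0.011, 0.982, -0.186, 420.922], [-1.0, -0.013, -0.007, 25.823], [-0.009, 0.186, 0.983, 950.51], [0.0, 0.0, 0.0, 1.0]]
wrist [[297.3, 0.0, 252.9], [0.0, 297.3, 190.4], [0.0, 0.0, 1.0]] [[0.341, -0.898, -0.276, 117.407], [0.94, 0.326, 0.103, 543.731], [-0.002, -0.295, 0.956, 372.193], [0.0, 0.0, 0.0, 1.0]]
```

View pics/scene0.png

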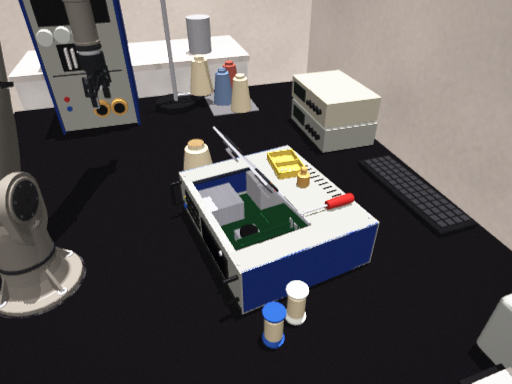

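View pics/top0.png

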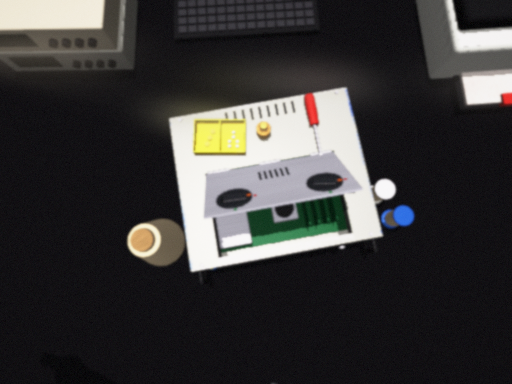

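The scene view shows the unit right of the arm with the hatch open. Its plate is seen nearly edge-on, from about (214,130) to (305,215). The top view shows the case corners near (170,118), (348,88), (381,237) and (191,271), the hatch's front edge from (204,217) to (361,188), and the heads near (234,198) and (325,182). I'll measure next.

Run:
```python
from h import *
import pickle
c=pickle.load(open("top0.pkl","rb"));s=pickle.load(open("scene0.pkl","rb"))
C=[(170,118),(348,88),(381,237),(191,271)]
P=[onz(c,*p,140)[:2] for p in C];print(np.round(P))
for i in range(4):print(np.round(np.linalg.norm(P[i]-P[(i+1)%4])),end=' ')
t=c["color"][78:288,120:420];t=cv2.resize(t,None,fx=2.6,fy=2.6,interpolation=cv2.INTER_CUBIC)
u=s["color"][120:310,170:380];u=cv2.resize(u,None,fx=3,fy=3,interpolation=cv2.INTER_CUBIC)
cv2.imwrite("pics/top0c.png",t);cv2.imwrite("pics/scene0c.png",u)
```

```text
[[ 738.  236.]
 [ 807. -189.]
 [ 453. -242.]
 [ 384.  178.]]
431.0 359.0 426.0 359.0
```

View pics/top0c.png

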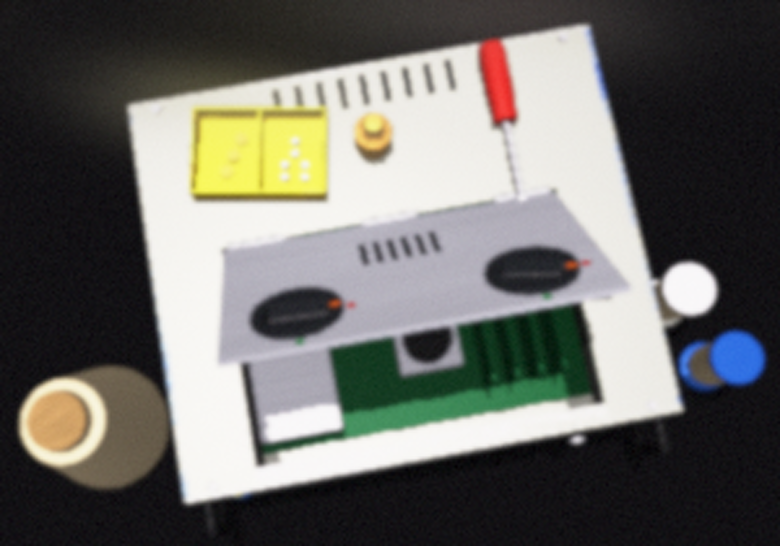

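View pics/scene0c.png

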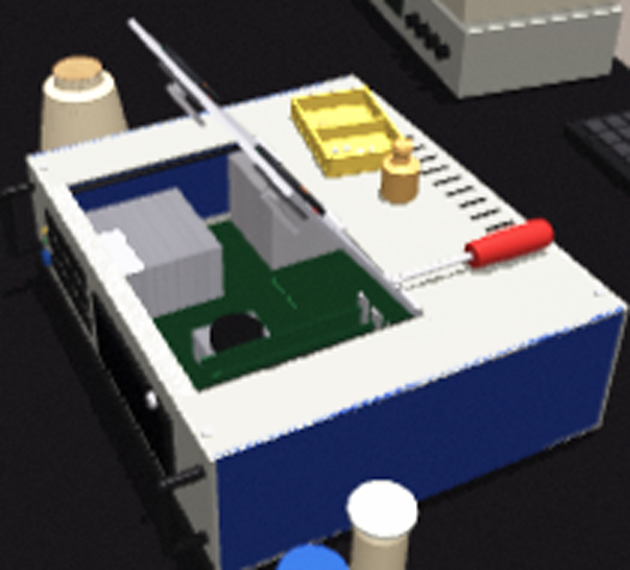

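The crops put the case corners at (128,103), (588,25), (683,411) and (184,503), and the hatch corners at (225,250), (555,190), (630,290) and (219,362). Both orange marks point right, so the fasteners are unlocked. The hatch's front-left corner is at (130,20) in the scene crop.

```bash
cat >> h.py <<'E'
import json,os
if os.path.exists('unit.json'):
    U=json.load(open('unit.json'));yaw=U['yaw'];ctr=np.array(U['c'])
    Rz=np.array([[np.cos(yaw),-np.sin(yaw)],[np.sin(yaw),np.cos(yaw)]])
    def u2w(x,y): return ctr+Rz@np.array([x,y])
    def w2u(p): return Rz.T@(np.array(p)[:2]-ctr)
    def status():
        s=env.read_state();r=R.from_quat(s['orientation']).as_matrix();p=s['eef_pos']
        print('t %.2f'%s['clock'],'unit xy',np.round(w2u(p),1),'z %.1f'%p[2],'F',np.round(s['contact_force'],1),'T',np.round(s['ft_torque'],2),'w %.1f'%s['grip_width'],'q7 %.2f'%s['q'][6])
        f=[np.r_[Rz.T@r[:2,i],r[2,i]] for i in range(3)]
        print('tool axes in unit: x',np.round(f[0],3),'y',np.round(f[1],3),'z',np.round(f[2],3),'yawY %.1f'%np.degrees(np.arctan2(f[1][1],f[1][0])))
        return s,r
    def to(x,y,z):
        s,r=status();d=np.r_[u2w(x,y),z]-s['eef_pos'];print('need tool cm',np.round(r.T@d/10,2))
E
python3 - <<'E'
from h import *
import pickle
c=pickle.load(open("top0.pkl","rb"));s=pickle.load(open("scene0.pkl","rb"))
f=lambda x,y:(120+(x+.5)/2.6-.5,78+(y+.5)/2.6-.5)
g=lambda x,y:(170+(x+.5)/3-.5,120+(y+.5)/3-.5)
W=np.array([onz(c,*f(*p),140)[:2] for p in[(128,103),(588,25),(683,411),(184,503)]])
M=np.array([(180,215),(180,-215),(-180,-215),(-180,215)])
H=M.T@(W-W.mean(0));yaw=np.arctan2(H[0,1]-H[1,0],H[0,0]+H[1,1]);ct=W.mean(0)
json.dump(dict(yaw=yaw,c=ct.tolist()),open('unit.json','w'))
Rz=np.array([[np.cos(yaw),-np.sin(yaw)],[np.sin(yaw),np.cos(yaw)]])
print('yaw',np.degrees(yaw),ct,'res',np.round(W-(ct+M@Rz.T),1))
# case corners in scene -> check height
for p,m in[((28,157),(-180,215)),((215,455),(-180,-215)),((626,308),(180,-215))]:
    print('scene corner',np.round(onz(s,*g(*p),140)[:2]-(ct+Rz@np.array(m)),1))
for p,q in[((128,103),(350,75)),((588,25),(626,308)),((683,411),(215,455)),((184,503),(28,157))]:
    print('tri z',np.round(tri(ray(c,*f(*p)),ray(s,*g(*q))),0) if 0 else np.round(tri(ray(c,*f(*p)),ray(s,*g(*q)))[0],0))
def hang(p,y):
    # ray meets plane unit-y=y
    o,d=ray(c,*f(*p));ou=Rz.T@(o[:2]-ct);du=Rz.T@d[:2];t=(y-ou[1])/du[1]
    x=ou[0]+t*du[0];z=o[2]+t*d[2];return x,z,np.hypot(x-30,z-140),np.arctan2(z-140,30-x)
ths=np.linspace(.3,1,141)
for th in(0.5,.6,.7,.75,.8,.85,.9,.95):
    pr=[]
    for y in(150,-150):
        w=np.r_[ct+Rz@np.array([30-190*np.cos(th),y]),140+190*np.sin(th)]
        T=np.array(c["cam_to_world"]);q=T[:3,:3].T@(w-T[:3,3]);K=c["camera_matrix"]
        u=K[0,2]+K[0,0]*q[0]/-q[2];v=K[1,2]+K[1,1]*q[1]/q[2]
        pr.append((round((u+.5-120)*2.6),round((v+.5-78)*2.6)))
    print(th,pr,'seen (219,362) (630,290)')
P,e=tri(ray(c,*f(219,362)),ray(s,*g(130,20)));u=Rz.T@(P[:2]-ct);print('front-left corner',u,P[2],e,'ang',np.arctan2(P[2]-140,30-u[0]),np.hypot(P[2]-140,30-u[0]))
import h;exec(open('h.py').read());status()
E
```

```text
yaw 9.52107914352838 [596.93229444  -2.61527215] res [[ 0.8 -0.2]
 [-0.7  0.7]
 [ 0.3 -0.5]
 [-0.3 -0. ]]
scene corner [ 1.1 -0.5]
scene corner [5.  4.4]
scene corner [-1.9  1.1]
tri z [736. 238. 143.]
tri z [ 809. -184.  140.]
tri z [ 457. -244.  144.]
tri z [384. 180. 140.]
0.5 [(238, 436), (626, 365)] seen (219,362) (630,290)
0.6 [(233, 422), (629, 350)] seen (219,362) (630,290)
0.7 [(228, 405), (631, 333)] seen (219,362) (630,290)
0.75 [(225, 396), (631, 323)] seen (219,362) (630,290)
0.8 [(222, 386), (632, 313)] seen (219,362) (630,290)
0.85 [(220, 376), (632, 302)] seen (219,362) (630,290)
0.9 [(217, 365), (632, 291)] seen (219,362) (630,290)
0.95 [(214, 354), (632, 279)] seen (219,362) (630,290)
front-left corner [-87.62331733 147.70725238] 291.17645599010757 1.55223760404097 ang 0.9095816046439372 191.54520517625974
t 0.15 unit xy [-317.7  579.5] z 230.5 F [ 0.1  0.3 -0.2] T [-0.06  0.    0.01] w 85.2 q7 -0.03
tool axes in unit: x [-0.001 -0.002 -1.   ] y [ 0.492  0.87  -0.002] z [ 0.87  -0.492  0.   ] yawY 60.5
```

>>> apply_moves(fingers=[0,0,0,0,0,0], dp=[[-4,0,0],[-4,0,0],[-4,0,0],[0,0,0],[0,0,0],[0,0,0]], turn=[-6,-6,-6,-6,-6,0])

```text
clock: 0.65
eef_pos: [186.0, 511.4, 348.2]
orientation: [-0.077, 0.707, 0.064, 0.701]
contact_force: [0.5, 0.6, -0.7]
grip_width: 12.2
```

```bash
python3 -c "
from h import *
to(-58,0,335)"
```

```text
t 0.65 unit xy [-320.2  574.9] z 348.2 F [ 0.5  0.6 -0.7] T [ 0.05 -0.02  0.02] w 12.2 q7 0.50
tool axes in unit: x [-0.01  -0.019 -1.   ] y [-0.034  0.999 -0.018] z [ 0.999  0.033 -0.01 ] yawY 91.9
need tool cm [  2.15 -58.31  24.3 ]
```

>>> apply_moves(fingers=[0,0,0,0,0,0,0,0], dp=[[0,-3.65,1.5],[0,-3.65,1.5],[0,-3.65,1.5],[0,-3.65,1.5],[0,-3.65,1.5],[0,-3.65,1.5],[0,-3.65,1.5],[0,-3.65,1.5]], turn=[0,0,0,0,0,0,0,0])

```text
clock: 1.32
eef_pos: [357.1, 245.4, 342.9]
orientation: [-0.079, 0.712, 0.063, 0.695]
contact_force: [0.7, -0.1, 0.2]
grip_width: 0.1
```

```bash
python3 -c "
from h import *
to(-58,0,335)"
```

```text
t 1.32 unit xy [-195.5  284.2] z 342.9 F [ 0.7 -0.1  0.2] T [ 0.04 -0.09  0.  ] w 0.1 q7 1.14
tool axes in unit: x [-0.024 -0.021 -0.999] y [-0.036  0.999 -0.02 ] z [ 0.999  0.036 -0.025] yawY 92.1
need tool cm [  1.06 -28.88  12.74]
```

>>> apply_moves(fingers=[0,0,0,0,0,0,0,0], dp=[[0,-3.7,1.6],[0,-3.7,1.6],[0,-3.7,1.6],[0,-3.7,1.6],[0,-3.7,1.6],[0,-3.7,1.6],[0,-3.7,1.6],[0,-3.0,1.6]], turn=[0,0,0,0,0,0,0,0])

```text
clock: 1.98
eef_pos: [538.2, -28.2, 340.5]
orientation: [-0.071, 0.715, 0.054, 0.693]
contact_force: [-0.1, -0.8, 0.7]
grip_width: 0.1
```

```bash
python3 -c "
from h import *
to(-58,0,310)
c=env.camera('wrist');cv2.imwrite('pics/w1.png',c['color'])"
```

```text
t 1.98 unit xy [-62.1 -15.5] z 340.5 F [-0.1 -0.8  0.7] T [ 0.07 -0.01  0.  ] w 0.1 q7 1.87
tool axes in unit: x [-0.033 -0.021 -0.999] y [-0.011  1.    -0.02 ] z [ 0.999  0.011 -0.033] yawY 90.7
need tool cm [3.   1.61 0.53]
```

View pics/w1.png

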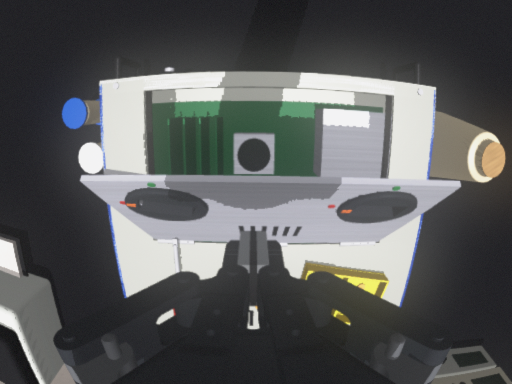

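The wrist view shows the closed fingertips, at about (253,240), above the plate's upper face. The heads are at (165,205) and (375,207), clear of the fingertips.

>>> apply_moves(fingers=[0,0,0,0,0,0,0,0], dp=[[3,0.8,0],[3,0.7,0],[1.6,0,-1.1],[1.6,0,-1.2],[1.4,0,-1],[1.4,0,-0.9],[1.5,0,-0.7],[1.5,0,-0.6]], turn=[0,0,0,0,0,0,0,0])

```text
clock: 2.7
eef_pos: [486.5, -40.3, 185.6]
orientation: [-0.06, 0.71, 0.033, 0.701]
contact_force: [2.9, 0.3, 1.8]
grip_width: 0.1
```

```bash
python3 -c "
from h import *
to(-130,0,140)
c=env.camera('scene');cv2.imwrite('pics/s2.png',cv2.resize(c['color'][100:310,150:400],None,fx=2,fy=2))"
```

```text
t 2.70 unit xy [-115.2  -18.9] z 185.6 F [2.9 0.3 1.8] T [ 0.08 -0.54 -0.06] w 0.1 q7 1.82
tool axes in unit: x [-0.017 -0.036 -0.999] y [ 0.034  0.999 -0.037] z [ 0.999 -0.035 -0.016] yawY 88.0
need tool cm [ 4.51  2.   -1.47]
```

View pics/s2.png

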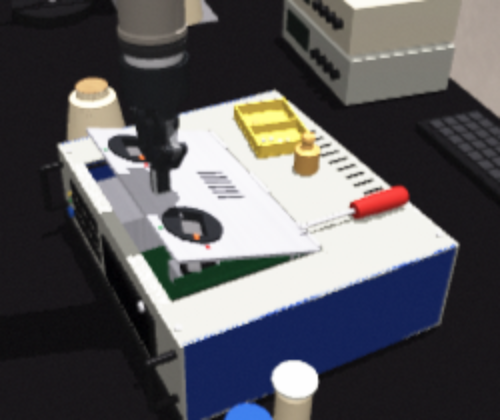

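The scene view shows the plate being pushed down and still partly open, with the fingers near (160,180), between the two heads.

>>> apply_moves(fingers=[0,0,0,0,0,0,0], dp=[[1.2,0.4,-0.5],[1.2,0.4,-0.4],[1.2,0.4,-0.3],[1,0.3,-0.2],[0.8,0.2,0],[0.6,0,0],[0.6,0,0]], turn=[0,0,0,0,0,0,0])

```text
clock: 3.33
eef_pos: [469.0, -32.1, 139.9]
orientation: [-0.053, 0.71, 0.027, 0.702]
contact_force: [-11.4, 0.6, 33.2]
grip_width: 0.0
```

```bash
python3 -c "
from h import *
to(-135,0,140)"
```

```text
t 3.33 unit xy [-131.    -7.9] z 139.9 F [-11.4   0.6  33.2] T [ 0.18  2.69 -0.04] w 0.0 q7 1.79
tool axes in unit: x [-0.015 -0.035 -0.999] y [ 0.053  0.998 -0.036] z [ 0.998 -0.053 -0.014] yawY 87.0
need tool cm [-0.04  0.77 -0.44]
```

>>> apply_moves(fingers=[0,0,0,0,1.5,1.5,1.5,1.5], dp=[[0.4,0,0],[0.4,0,0],[0.1,0,0],[-2,0,0],[-3,0,0],[-2.5,3.2,0.5],[0,3.2,0.5],[0,3.2,0.5]], turn=[0,0,0,0,0,-1,-1,-1])

```text
clock: 4.0
eef_pos: [471.8, 60.8, 216.4]
orientation: [-0.058, 0.711, 0.033, 0.7]
contact_force: [1.0, -0.3, -1.1]
grip_width: 14.9
```

```bash
python3 -c "
from h import *
import pickle
to(-114,90,170)
for n in('wrist','top'):
  c=env.camera(n);pickle.dump(c,open(n+'3.pkl','wb'));cv2.imwrite('pics/'+n+'3.png',c['color'])
w=cv2.imread('pics/wrist3.png');t=cv2.resize(cv2.imread('pics/top3.png')[100:292,140:396],None,fx=1.55,fy=1.55)
w=cv2.resize(w,(397,298));cv2.imwrite('pics/m3.png',np.hstack([w,t]) if w.shape[0]==t.shape[0] else np.hstack([w,cv2.resize(t,(397,298))]))
"
```

```text
t 4.00 unit xy [-113.    83.2] z 216.4 F [ 1.  -0.3 -1.1] T [ 0.04 -0.04  0.  ] w 14.9 q7 1.58
tool axes in unit: x [-0.018 -0.034 -0.999] y [ 0.037  0.999 -0.035] z [ 0.999 -0.037 -0.017] yawY 87.9
need tool cm [ 4.62  0.84 -0.05]
```

View pics/m3.png

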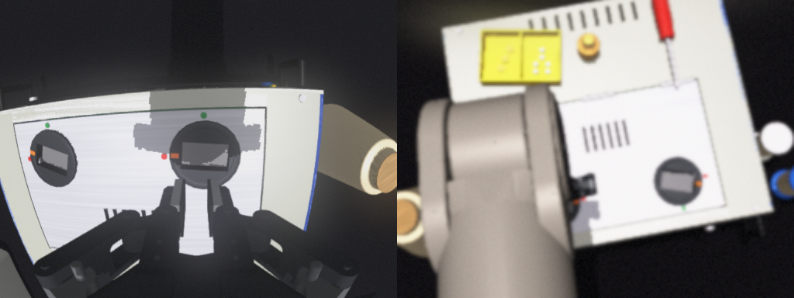

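The wrist half shows the hatch flush with both heads still unlocked: the orange marks are off to the side and the green dots at the front. The left slot is at about (205,155), just ahead of the fingertips. The top half shows the right head at (680,180). I'll fit circles to the heads.

```bash
cat >> h.py <<'E'
from scipy.optimize import least_squares
def head(c,y0,wrist,z=145,x0=-114):
    """circle fit (R=36) of a dark head near unit (x0,y0); pixels mapped to the plane z"""
    g=cv2.cvtColor(c["color"],cv2.COLOR_BGR2GRAY);T=np.array(c["cam_to_world"]);K=np.array(c["camera_matrix"])
    # rectified map: unit-plane patch 1 px = 0.5 mm, centred on nominal
    n=120;xs=(np.arange(-n,n)/2.);X,Y=np.meshgrid(xs,xs) # X: right=-y unit, Y: down=-x unit
    W=np.c_[(np.stack([x0-Y.ravel(),y0-X.ravel()],1)@Rz.T+ctr),np.full(X.size,z)]
    q=(W-T[:3,3])@T[:3,:3];q=q*[1,-1,-1]
    if wrist:
        rr=np.hypot(q[:,0],q[:,1]);th=np.arctan2(rr,q[:,2]);k=th/rr
        u,v=q[:,0]*k,q[:,1]*k
    else: u,v=q[:,0]/q[:,2],q[:,1]/q[:,2]
    u=(K[0,2]+K[0,0]*u).reshape(X.shape).astype(np.float32);v=(K[1,2]+K[1,1]*v).reshape(X.shape).astype(np.float32)
    return cv2.remap(c["color"],u,v,cv2.INTER_LINEAR)
E
python3 - <<'E'
from h import *
import pickle
w=pickle.load(open('wrist3.pkl','rb'));t=pickle.load(open('top3.pkl','rb'))
im=np.hstack([head(w,90,1),head(w,-90,1),head(t,-90,0)])
for i in range(3):cv2.drawMarker(im,(240*i+120,120),(255,0,255),0,8);cv2.circle(im,(240*i+120,120),72,(0,255,255),1)
cv2.imwrite('pics/h3.png',im)
E
```

```text
(no output)
```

View pics/h3.png

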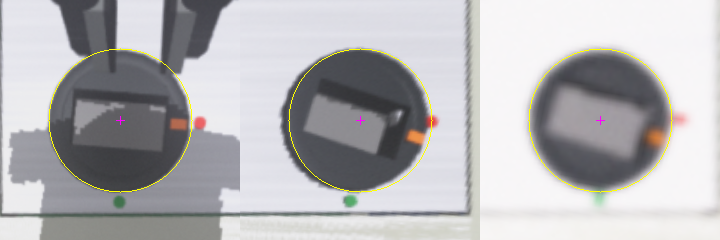

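The overlays fit, with both heads within about 1 mm of nominal. The slots already lean clockwise, the left by about 4° and the right by about 17°. Next I'll measure the fingertip span.

Run:
```python
from h import *
import pickle
w=pickle.load(open('wrist3.pkl','rb'))
im=np.hstack([head(w,83.2,1,z=z,x0=-113) for z in(216.4,205)])
for i in range(2):
  for k in range(0,240,20):cv2.line(im,(240*i+k,120),(240*i+k,126),(0,0,255) if k!=120 else (255,0,255),1)
cv2.imwrite('pics/t3.png',cv2.resize(im,None,fx=1.6,fy=1.6))
```

```text
(no output)
```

View pics/t3.png

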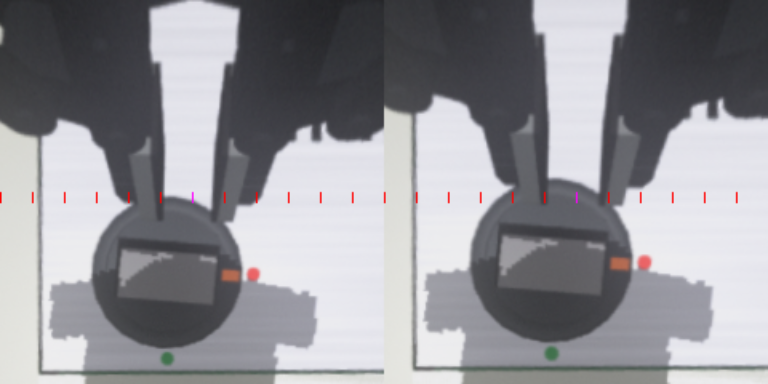

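>>> apply_moves(fingers=[2.6,2.6,2.6,2.6,2.6], dp=[[2,0.4,0],[2,0.4,0],[1.4,0.1,0],[0,0,0],[0,0,0]], turn=[2,0,0,0,0])

```text
clock: 4.52
eef_pos: [468.4, 78.8, 159.4]
orientation: [-0.049, 0.712, 0.025, 0.7]
contact_force: [-0.1, -0.1, -0.5]
grip_width: 26.3
```

```bash
python3 -c "
from h import *
to(-114,89.5,150)"
```

```text
t 4.52 unit xy [-113.3  101.6] z 159.4 F [-0.1 -0.1 -0.5] T [ 0.03  0.01 -0.  ] w 26.3 q7 1.53
tool axes in unit: x [-0.021 -0.031 -0.999] y [ 0.061  0.998 -0.032] z [ 0.998 -0.062 -0.019] yawY 86.5
need tool cm [ 0.98 -1.18  0.02]
```

>>> apply_moves(fingers=[2.6,2.6,2.6,2.6], dp=[[0.4,-0.6,0],[0.4,-0.5,0],[0,0,0],[0,0,0]], turn=[0,0,0,0])

```text
clock: 4.85
eef_pos: [470.6, 65.3, 153.1]
orientation: [-0.047, 0.711, 0.024, 0.701]
contact_force: [-0.5, 0.2, -0.4]
grip_width: 26.2
```

```bash
python3 -c "
from h import *
to(-114,89.5,136)"
```

```text
t 4.85 unit xy [-113.3   87.8] z 153.1 F [-0.5  0.2 -0.4] T [ 0.02 -0.   -0.03] w 26.2 q7 1.56
tool axes in unit: x [-0.019 -0.031 -0.999] y [ 0.065  0.997 -0.032] z [ 0.998 -0.065 -0.017] yawY 86.3
need tool cm [ 1.7   0.22 -0.05]
```

Now I'll insert gently.

>>> apply_moves(fingers=[2.6,2.6,2.6,2.6,2.6], dp=[[0,0.15,0],[0.6,0.0,0],[0.6,0,0],[0.4,0,0],[0,0,0]], turn=[0,0,0,0,0])

```text
clock: 5.27
eef_pos: [472.3, 65.5, 137.7]
orientation: [-0.047, 0.71, 0.024, 0.703]
contact_force: [0.1, -1.3, 1.1]
grip_width: 26.0
```

```bash
python3 -c "
from h import *
to(-114,89.5,136)"
```

```text
t 5.27 unit xy [-111.6   87.8] z 137.7 F [ 0.1 -1.3  1.1] T [-0.2  -0.03 -0.  ] w 26.0 q7 1.57
tool axes in unit: x [-0.014 -0.031 -0.999] y [ 0.067  0.997 -0.032] z [ 0.998 -0.067 -0.012] yawY 86.2
need tool cm [ 0.17  0.16 -0.25]
```

>>> apply_moves(fingers=[2.6,2.6,2.6,2.6,2.6,2.6,2.6,2.6], dp=[[0.15,0.1,-0.25],[0,0,0],[0,0,0],[0,0,0],[0,0,0],[0,0,0],[0,0,0],[0,0,0]], turn=[0,5,6,6,6,6,6,0])

```text
clock: 5.93
eef_pos: [469.2, 64.9, 137.6]
orientation: [0.175, 0.681, -0.201, 0.682]
contact_force: [0.6, -0.4, 0.4]
grip_width: 25.8
```

```bash
python3 -c "
from h import *
to(-114,90,136)"
```

```text
t 5.93 unit xy [-114.8   87.8] z 137.6 F [ 0.6 -0.4  0.4] T [-0.13 -0.1  -0.01] w 25.8 q7 0.95
tool axes in unit: x [-0.014 -0.034 -0.999] y [ 0.647  0.762 -0.035] z [ 0.762 -0.647  0.011] yawY 49.6
need tool cm [ 0.15  0.23 -0.08]
```

>>> apply_moves(fingers=[2.6,2.6,2.6,2.6,2.6,2.6,2.6,2.6], dp=[[0.1,0.1,-0.1],[0,0,0],[0,0,0],[0,0,0],[0,0,0],[0,0,0],[0,0,0],[0,0,0]], turn=[5,6,6,6,6,6,6,0])

```text
clock: 6.6
eef_pos: [468.4, 65.7, 137.9]
orientation: [0.405, 0.566, -0.429, 0.576]
contact_force: [-0.1, 0.7, 1.7]
grip_width: 26.1
```

```bash
python3 -c "
from h import *
to(-114,90,136)"
```

```text
t 6.60 unit xy [-115.5   88.7] z 137.9 F [-0.1  0.7  1.7] T [-0.1   0.05 -0.  ] w 26.1 q7 0.27
tool axes in unit: x [-0.015 -0.035 -0.999] y [ 0.99   0.142 -0.019] z [ 0.143 -0.989  0.033] yawY 8.2
need tool cm [ 0.19  0.17 -0.12]
```

>>> apply_moves(fingers=[2.6,2.6,2.6,2.6,2.6,2.6,2.6], dp=[[0.1,0.15,-0.1],[0,0,0],[0,0,0],[0,0,0],[0,0,0],[0,0,0],[0,0,0]], turn=[4,4,4,4,4,4,4])

```text
clock: 7.18
eef_pos: [468.3, 66.2, 138.0]
orientation: [-0.525, -0.451, 0.549, -0.468]
contact_force: [-0.3, -0.9, 1.9]
grip_width: 25.9
```

```bash
python3 -c "
from h import *
to(-114,90,136)"
```

```text
t 7.18 unit xy [-115.5   89.1] z 138.0 F [-0.3 -0.9  1.9] T [-0.25  0.17  2.39] w 25.9 q7 -0.17
tool axes in unit: x [-0.018 -0.038 -0.999] y [ 0.949 -0.315 -0.005] z [-0.314 -0.948  0.042] yawY -18.4
need tool cm [ 0.19  0.12 -0.14]
```

>>> apply_moves(fingers=[2.6,2.6,2.6,2.6,2.6,2.6], dp=[[0,0,0],[0,0,0],[-1,0,0],[-2,0,0],[-3,0,0],[-1,0,0]], turn=[-6,-6,0,0,0,0])

```text
clock: 7.68
eef_pos: [465.1, 70.0, 208.4]
orientation: [0.462, 0.515, -0.495, 0.525]
contact_force: [1.5, -0.5, -0.2]
grip_width: 26.1
```

>>> apply_moves(fingers=[2.6,2.6,2.6,2.6,2.6,2.6,2.6,2.6], dp=[[0,0,3],[0,0,3],[0,0,3],[0,0,3],[0,0,3],[0,0,2],[0,0,0],[0,0,0]], turn=[0,0,0,0,0,0,0,0])

```text
clock: 8.35
eef_pos: [483.8, -101.7, 223.6]
orientation: [0.463, 0.517, -0.487, 0.53]
contact_force: [-0.2, 0.6, -0.2]
grip_width: 26.2
```

>>> apply_moves(fingers=[2.6,2.6,2.6,2.6,2.6,2.6,2.6,2.6], dp=[[0,0,0],[0,0,0],[0,0,0],[0,0,0],[0,0,0],[0,0,0],[0,0,0],[0,0,0]], turn=[-7,-7,-7,-7,-7,-7,-7,-7])

```text
clock: 9.02
eef_pos: [483.5, -88.4, 224.2]
orientation: [0.154, 0.689, -0.176, 0.686]
contact_force: [0.5, -0.7, -0.8]
grip_width: 26.3
```

Run:
```python
from h import *
to(-114,-90,160)
w=env.camera('wrist');t=env.camera('top')
im=np.hstack([head(w,90,1),head(w,-90,1),head(t,90,0)])
for i in range(3):cv2.drawMarker(im,(240*i+120,120),(255,0,255),0,8);cv2.circle(im,(240*i+120,120),72,(0,255,255),1)
cv2.imwrite('pics/h4.png',im)
```

```text
t 9.02 unit xy [-126.   -65.8] z 224.2 F [ 0.5 -0.7 -0.8] T [ 0.02 -0.01 -0.01] w 26.3 q7 1.35
tool axes in unit: x [-0.016 -0.027 -0.999] y [ 0.594  0.804 -0.032] z [ 0.804 -0.594  0.003] yawY 53.5
need tool cm [ 6.47 -1.03  2.38]
```

View pics/h4.png

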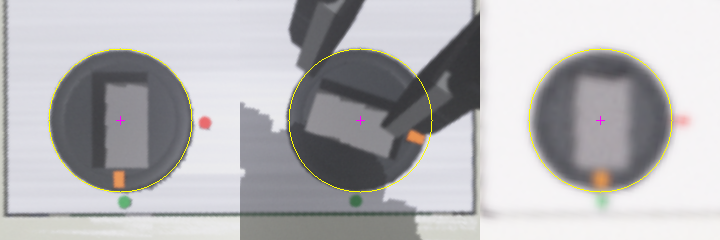

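The left fastener is locked: its orange mark is in line with the green dot and the slot is square to the front edge. The right one still leans about 17°.

>>> apply_moves(fingers=[2.6,2.6,2.6,2.6,2.6], dp=[[2,0,0],[2,0,0],[1,0,0],[0,0,0],[0,0,0]], turn=[-6,-6,-5,0,0])

```text
clock: 9.53
eef_pos: [484.5, -84.4, 174.0]
orientation: [0.052, 0.706, -0.072, 0.702]
contact_force: [-0.2, 0.0, 0.7]
grip_width: 26.2
```

```bash
python3 -c "
from h import *
to(-114,-90.5,152)"
```

```text
t 9.53 unit xy [-124.5  -62.1] z 174.0 F [-0.2  0.   0.7] T [ 0.01  0.04 -0.02] w 26.2 q7 1.65
tool axes in unit: x [-0.012 -0.025 -1.   ] y [ 0.335  0.942 -0.028] z [ 0.942 -0.335 -0.003] yawY 70.4
need tool cm [ 2.26 -2.27  1.95]
```

>>> apply_moves(fingers=[2.6,2.6,2.6,2.6,2.6,2.6], dp=[[0.7,-0.8,0.7],[0.7,-0.8,0.7],[0.6,-0.6,0.5],[0,0,0],[0,0,0],[0,0,0]], turn=[-2,0,0,0,0,0])

```text
clock: 10.03
eef_pos: [502.9, -109.2, 156.5]
orientation: [0.044, 0.706, -0.063, 0.704]
contact_force: [-0.6, 0.1, 0.6]
grip_width: 25.9
```

```bash
python3 -c "
from h import *
to(-114,-90.5,138)"
```

```text
t 10.03 unit xy [-110.3  -89.6] z 156.5 F [-0.6  0.1  0.6] T [ 0.02 -0.05  0.  ] w 25.9 q7 1.74
tool axes in unit: x [-0.008 -0.025 -1.   ] y [ 0.313  0.949 -0.027] z [ 0.95  -0.313  0.   ] yawY 71.8
need tool cm [ 1.85 -0.15 -0.32]
```

>>> apply_moves(fingers=[2.6,2.6,2.6,2.6,2.6,2.6], dp=[[0,-0.15,-0.35],[0,0,0],[0.7,0,0],[0.7,0,0],[0.4,0,0],[0,0,0]], turn=[-1,0,0,0,0,0])

```text
clock: 10.53
eef_pos: [499.8, -109.7, 138.9]
orientation: [0.038, 0.705, -0.056, 0.706]
contact_force: [0.1, -1.2, 2.9]
grip_width: 26.0
```

```bash
python3 -c "
from h import *
to(-114,-90.5,137)"
```

```text
t 10.53 unit xy [-113.5  -89.6] z 138.9 F [ 0.1 -1.2  2.9] T [ 0.04  0.04 -0.01] w 26.0 q7 1.77
tool axes in unit: x [-0.004 -0.025 -1.   ] y [ 0.295  0.955 -0.025] z [ 0.956 -0.295  0.004] yawY 72.9
need tool cm [ 0.19 -0.1  -0.02]
```

The fingertips are in the slot, so I'll turn.

>>> apply_moves(fingers=[2.6,2.6,2.6,2.6,2.6,2.6,2.6], dp=[[0.15,0,0],[0,0,0],[0,0,0],[0,0,0],[0,0,0],[0,0,0],[0,0,0]], turn=[5,6,6,6,6,6,0])

```text
clock: 11.12
eef_pos: [500.5, -110.4, 139.1]
orientation: [0.258, 0.651, -0.274, 0.659]
contact_force: [0.5, -0.0, 2.2]
grip_width: 26.1
```

```bash
python3 -c "
from h import *
to(-114,-90,137)"
```

```text
t 11.12 unit xy [-113.   -90.4] z 139.1 F [ 0.5 -0.   2.2] T [0.02 0.01 0.07] w 26.1 q7 1.19
tool axes in unit: x [-0.002 -0.026 -1.   ] y [ 0.806  0.592 -0.017] z [ 0.592 -0.806  0.019] yawY 36.3
need tool cm [ 0.21 -0.06 -0.09]
```

>>> apply_moves(fingers=[2.6,2.6,2.6,2.6,2.6,2.6,2.6,2.6], dp=[[0.15,0,-0.05],[0,0,0],[0,0,0],[0,0,0],[0,0,0],[0,0,0],[0,0,0],[0,0,0]], turn=[5,6,6,6,5,5,5,5])

```text
clock: 11.78
eef_pos: [500.9, -110.9, 138.6]
orientation: [0.483, 0.502, -0.496, 0.518]
contact_force: [-0.3, 0.1, 0.9]
grip_width: 25.9
```

```bash
python3 -c "
from h import *
to(-114,-90,137)"
```

```text
t 11.78 unit xy [-112.6  -90.9] z 138.6 F [-0.3  0.1  0.9] T [-0.03  0.03  0.12] w 25.9 q7 0.50
tool axes in unit: x [-0.001 -0.028 -1.   ] y [ 0.992 -0.125  0.002] z [-0.125 -0.992  0.028] yawY -7.2
need tool cm [ 0.16 -0.15 -0.07]
```

>>> apply_moves(fingers=[2.6,2.6,2.6,2.6], dp=[[0.1,-0.1,0],[0,0,0],[0,0,0],[0,0,0]], turn=[4,4,4,4])

```text
clock: 12.12
eef_pos: [502.5, -110.7, 139.0]
orientation: [-0.547, -0.431, 0.557, -0.452]
contact_force: [3.3, -1.0, 0.2]
grip_width: 26.2
```

```bash
python3 -c "
from h import *
to(-114,-90,137)"
```

```text
t 12.12 unit xy [-111.  -91.] z 139.0 F [ 3.3 -1.   0.2] T [ 0.01 -0.21  2.28] w 26.2 q7 0.27
tool axes in unit: x [ 0.001 -0.033 -0.999] y [ 0.926 -0.377  0.014] z [-0.377 -0.926  0.03 ] yawY -22.1
need tool cm [ 0.19 -0.32  0.02]
```

The torque of 2.3 N m shows the right fastener is at its stop. I'll ease off, lift clear and look.

>>> apply_moves(fingers=[2.6,2.6,2.6,2.6,2.6,2.6,2.6,2.6], dp=[[0,0,0],[0,0,0],[-1,0,0],[-2,0,0],[-3,0,0],[-3,0,0],[-3,0,0],[-2,0,0]], turn=[-6,-6,0,0,0,0,0,0])

```text
clock: 12.78
eef_pos: [496.3, -103.7, 279.9]
orientation: [-0.487, -0.496, 0.51, -0.506]
contact_force: [0.3, 0.5, 0.1]
grip_width: 25.8
```

>>> apply_moves(fingers=[2.6,2.6,2.6,2.6,2.6,2.6], dp=[[0,-3,0],[0,-3,0],[0,-3,0],[0,-2,0],[0,0,0],[0,0,0]], turn=[0,0,0,0,0,0])

```text
clock: 13.28
eef_pos: [387.5, -105.7, 288.0]
orientation: [0.492, 0.491, -0.508, 0.508]
contact_force: [0.9, 0.3, 0.6]
grip_width: 26.1
```

Run:
```python
from h import *
status()
w=env.camera('wrist');t=env.camera('top')
im=np.hstack([head(t,90,0),head(t,-90,0),head(w,-90,1)])
for i in range(3):cv2.circle(im,(240*i+120,120),72,(0,255,255),1)
cv2.imwrite('pics/h5.png',np.vstack([im,cv2.resize(np.hstack([t["color"][60:300,130:400],w["color"]] if 0 else [cv2.resize(t["color"],(360,270)),cv2.resize(w["color"],(360,270))]),(720,270))]))
```

```text
t 13.28 unit xy [-223.6  -67. ] z 288.0 F [0.9 0.3 0.6] T [ 0.03 -0.03  0.05] w 26.1 q7 0.12
tool axes in unit: x [-0.004 -0.033 -0.999] y [ 0.986 -0.166  0.002] z [-0.166 -0.986  0.033] yawY -9.5
```

View pics/h5.png

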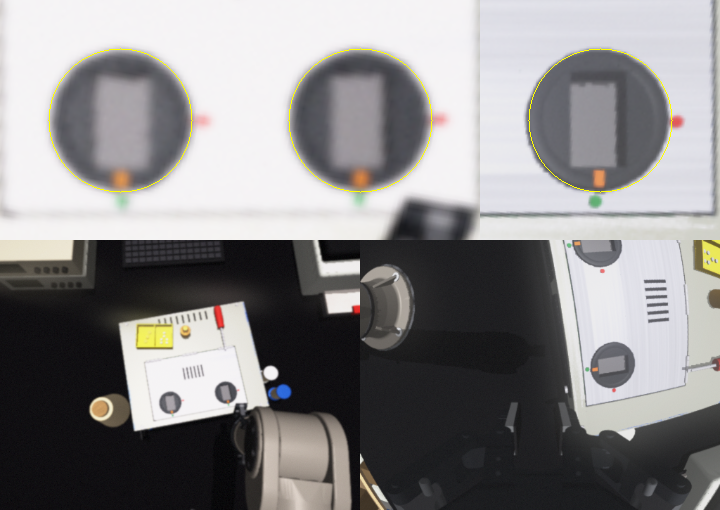

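Both orange marks are at the green dots, with the slots square to the front edge and the hatch flush. The bystanders look where they were, and the arm is clear and at rest, so I'm handing in.

```bash
python3 -c "
from bench import env
print(env.close_job())"
```

```text
the job is handed in; nothing more can be done
None
```

The hatch is shut and both fasteners are locked, and I handed the job in at 13.3 s of the 64 s allowed. `close_job()` reported no verdict.

- **Hatch:** it stood about 0.905 rad open. I pushed it down along its arc with the closed fingertips. It came to rest with the tips at z = 139.9 mm under 33 N. Both fasteners were still unlocked then, already leaning clockwise by about 4° (left) and 17° (right).
- **Fasteners:** I opened the fingertips 26 mm, set them in each slot and turned clockwise until the torque rose to 2.4 N m (left) and 2.3 N m (right). I took that as the stop, since the fasteners' own friction is only 0.1 N m.
- **Last checks:** the final top and wrist pictures show both orange marks at the green dots, both slots square to the front edge and the hatch flush. By eye, the bystanders are where they were. The arm stood clear at about z = 288 mm with contact force near zero.
- **Disagreements:**
    - One case corner in the scene view was about 5 mm off the fitted position; the other points agreed to within about 2 mm.
    - The turning slack in the slots was about 18–22°, twice the roughly 9° I had estimated, so the final angle rests on the stop torque and the pictures.
    - The tool drifted 1–2° off vertical, with no effect on the work.

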